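# Unlock the medicine box and put its key back

## Task

Unlock the white medicine box: take the red-headed key from its wooden stand, feel it into the keyhole and push it fully home, turn it gently clockwise to its stop so that the lid springs up, turn it back home, draw it out and stand it back in its slot in the wooden stand. Never press or twist the key against the lock with more than about 40 N, and leave the mug, the kitchen timer and the ramekin where they stand.

Things in the scene. Friction and masses are not known exactly. Their poses are not given: they have to be found in the camera images.
- medicine_box: White steel medicine box with a green cross, 190 deep (x) x 240 wide (y) x 90 mm tall; fixed. Origin: centre of its underside; x runs from its front to its hinge side, z up. The front 70 mm of its top is a fixed deck with a steel lock plate, 40 x 60 mm, flat, its top 93 mm up; the lid covers the rest. A key turns only once within 4 mm of fully home. 40 N on the bits is about 0.3 N m of twist
- lock_mid (a point): Middle of the deck at the plate's top face, box axes. The keyhole, a slot 22.6 mm along x and 6.0 mm along y, no chamfer, is in line with this point in x, but its plate is screwed on through slotted holes: the keyhole's middle lies anywhere from -4 to +4 mm in y from here, unmeasured. The key goes in 30 mm, until its collar rests on the plate
- lid (a joint): Lid hinge, rad: 0 shut and latched. The key turns clockwise seen from above, against a light bolt spring (under 0.1 N m), to a hard stop 30 to 85 degrees from home, unmeasured; just before the stop the bolt frees the lid and a spring lifts it to about 0.15, front edge 17 mm up. The bits lie under the plate until the key is turned back to its hard stop at home; only there it comes out
- key: Steel double-bit key, red head, 73 mm long, 35 to 70 g, upright in the stand. Origin: centre of the tip; z up the shaft, x along the bits. From the tip: bits 20 (x) x 4 mm (y) up to 19.5 mm; bare shaft, 5 mm round; flat collar, 12 mm round, 30 to 37 mm; head 38 to 72 mm, 28 (x) x 9 mm (y), gripped across its thickness, best at 58 mm. Same after half a turn about z
- key_stand: Wooden block, 64 (x) x 84 (y) x 40 mm tall, fixed. Origin: centre of its underside, z up. In the middle of its top is a slot 24 mm along x, 8 mm along y, 34 mm deep; the key stands in it on its collar, its tip 10 mm above the block's underside
- mug: Yellow mug, 92x127x95 mm, bystander; origin centre of underside
- timer: Cream cube-shaped wind-up kitchen timer, 76x62x62 mm, bystander; origin centre of underside
- ramekin_1: White ramekin, 67x67x40 mm, bystander; origin centre of underside

How it is judged:
By the outcome, as a careful person would: the job done as asked, in the order asked, and still so for the second after the job is handed in, with the robot touching nothing.
It also fails if it takes over 72 s, if anything falls off the work surface, if the arm or the gripper's body presses on something with over 40 N, if the wrist force passes 120 N, or if a joint passes its speed limit or range.

## Robot

A 6-joint arm with a two-finger parallel gripper is mounted at the origin on a cart in front of the work surface, level with it; the furniture and walls round the work are solid. World frame = base frame: x ahead of the robot, y to its left, z up, the work surface at z = 0. Lengths are in m, angles in degrees, forces in N, time in s.
With the tool pointing down it reaches from about 0.3 to 0.75 m from the base axis. Payload 8.5 kg.
Tool frame: the origin (TCP) lies at the very end of the fingers, on their centre line; the grasp point (between the pads) lies 19 mm behind it; z points along the fingers, y is the line along which they close (so a half turn about z gives the same grasp; the last joint's range is limited). The gripper opens to 85 mm and grips with 20 to 120 N. Pads are 22 mm wide; open, the fingers measure 114 mm over their backs; the gripper's body (76 mm by 85 mm) begins 54 mm behind the grasp point. The pads swing forward as they close: fully open they stand 13 mm farther back than shut.
Start: joints at [-12.336, 21.807, 74.336, -0, 83.858, -12.336], TCP at [0.55, 0, 0.231] pointing down, gripper open.
Joint ranges: [-178.18, 178.18], [-50.72, 133.34], [12.68, 142.11], [-81.47, 261.47], [9.98, 163.14], [-165.26, 165.26]. Speed limits (degrees/s): [136.94, 136.94, 180, 180, 180, 180].

## Interface

Orientations are given as a 3x3 rotation matrix whose columns are the frame's x, y, z axes.
In Python, from rig import env gives the robot as it stands.
- The arm moves only by the tool move_arm, never from a script. Its argument "plan" is a list of rows, each a list of 7 numbers: the turn, a rotation vector about the tool's x, y, z in degrees, then the shift along the tool's x, y, z in cm, then the gripper command: -1 is shut, 1 is fully open, values between are in proportion. In form: [[ax, ay, az, tx, ty, tz, jaw], ...]. A call has 1 to 5 rows; each row is the pose to reach, as a shift and turn from the pose commanded when the call began, along the tool's axes at that moment; what a row does not reach only later rows make up. A row lasts 1/10 s, in which the tool goes at most 50 mm and 8.59 degrees, less where a joint would pass 70% of its speed; a pose out of reach is approached as far as the arm can. A call with a gripper value outside its range is refused whole. The fingers move at their own pace and stop on an object; "squeeze" is the grip in N (left out, the last holds). Time passes only in rows, so rows that repeat a pose let the fingers close. It gives the time, the measured TCP pose, the force, the opening and the grip force at its end, in the units of the state.
- env.observe(): the state, without advancing time (a new reading comes with each control period).
- env.get_image(name): name is "scene" or "side" or "wrist"; returns a dict with "color" (480x640x3 uint8, red, green, blue), "fov_y" (degrees; the focal length in pixels is half the picture's height over the tangent of half this angle, whatever the lens; pixels are square), "cx", "cy" (the principal point, pixels), "distortion" ([k1, k2, p1, p2, k3] as OpenCV has them; the pictures are not rectified), "R" (3x3) and "t" (3): a world point X has camera coordinates R X + t. Camera axes: x right, y down, z forward; pixel columns grow to the right and rows downward; lengths in m; the calibration is good to about 2 mm. A picture is of the moment at which its call begins. There is no depth.
- env.close_job(): hands the job in; it is judged then, once.
Trained networks look in a picture, given as the dict that the camera call returned (one of the last four; its "shot" number tells which), for a name from the list of things; names that differ only in an ending like _2 or _b are one class to them, and where a whole thing is asked for, a point or a joint stands for the part that bears it (a point fixed in the world has none). Each returns a list of dicts, best first, with "conf" (0 to 1); they miss things now and then, are a little off and sometimes report something else, mostly with a low value. They report only what shows in the picture. A call takes as long as a camera call.
- env.outline_of(target, picture): "mask" (480x640 bool, what is visible of it) and "bbox" ([centre column, centre row, width, height] in pixels, round what is visible of it).
- env.tip_of(target, picture): "pixel" ([column, row] in pixels: a listed point, or the origin of a listed thing).
The state is a dict: "time_s": time; "q": joint angles; "qvel": joint speeds; "joint_efforts": joint torques, N m; "position": TCP position; "tool_rot": TCP orientation; "ft_force": force on the tool from outside, world axes, zero at the start; "wrist_torque": the same for the moment, N m; "grip_width": finger opening in m; "gripper_force": force on a finger pad.
Only numpy, scipy, OpenCV 4.12 (cv2) and the standard library are available. Lean on these libraries where they do the work, as an engineer would, in place of code of your own. Each camera call takes 0.05 s, during which the arm holds its last target. There are 200 camera calls.

## Working session

There is one attempt and no reset: what is moved stays moved. The work goes in short steps, Python scripts to look and compute and a tool call to move; the robot and the scene stay as the last step left them, time stands still between calls to the robot, and variables do not carry over. Pictures are saved under pics/ and viewed, at most 10 in all, crops included, and the job is handed in when it is done.

Besides the shell and the picture viewer there is one more tool, called after "Call:" by a JSON object that holds its "api" and its "payload", one argument or row to a line. move_arm: Moves the arm, as the interface text tells. Its arguments: {"type":"object","properties":{"plan":{"type":"array"},"squeeze":{"type":"number"}},"required":["plan"]}

```bash
mkdir -p pics
cat > h.py <<'E'
import numpy as np, cv2
from rig import env
def K(p):
    f=240/np.tan(np.radians(p["fov_y"])/2); return np.array([[f,0,p["cx"]],[0,f,p["cy"]],[0,0,1.]])
def ray(p,px):
    u=cv2.undistortPoints(np.array([[px]],float),K(p),np.array(p["distortion"],float))[0,0]
    R=np.array(p["R"]);t=np.array(p["t"]); return -R.T@t, R.T@np.array([u[0],u[1],1.])
def onz(p,px,z):
    o,d=ray(p,px); return o+d*(z-o[2])/d[2]
def proj(p,X):
    return cv2.projectPoints(np.array(X,float).reshape(-1,3),cv2.Rodrigues(np.array(p["R"]))[0],np.array(p["t"],float),K(p),np.array(p["distortion"],float))[0][:,0]
def tri(obs):
    A=np.zeros((3,3));b=np.zeros(3)
    for p,px in obs:
        o,d=ray(p,px);d/=np.linalg.norm(d);M=np.eye(3)-np.outer(d,d);A+=M;b+=M@o
    return np.linalg.solve(A,b)
def save(p,n): cv2.imwrite("pics/"+n,p["color"][:,:,::-1])
E
python3 - <<'E'
from h import *
s=env.observe(); print(s)
P={}
for n in("scene","side","wrist"):
    p=env.get_image(n);save(p,n+"0.png");P[n]=p
    print(n,p["fov_y"],p["distortion"],(-np.array(p["R"]).T@np.array(p["t"])).round(3))
    for k in("medicine_box","lock_mid","key","key_stand","mug","timer","ramekin_1"):
        t=env.tip_of(k,p);o=env.outline_of(k,p)
        print(n,k,[(np.round(a["pixel"],1),round(a["conf"],2)) for a in t[:2]],[(np.round(a["bbox"]),round(a["conf"],2)) for a in o[:2]])
cv2.imwrite("pics/m0.png",cv2.resize(np.vstack([np.hstack([P["scene"]["color"],P["side"]["color"]])])[:,:,::-1],(800,300)))
E
```

```text
{'time_s': 0.0, 'q': array([-1.23363972e+01,  2.18406575e+01,  7.43874897e+01, -7.23100297e-04,
        8.38573588e+01, -1.23370555e+01]), 'qvel': array([ 0.05335732,  0.04623676, -0.06908817, -0.12368383,  0.01850494,
        0.02781538]), 'joint_efforts': array([-1.00240642e-03, -4.48466885e+01, -2.31285810e+01, -2.87182611e-04,
        4.73836102e-03,  1.77242771e-05]), 'position': array([5.49690785e-01, 5.60705710e-05, 2.30698792e-01]), 'tool_rot': array([[-1.26244115e-05,  9.99998933e-01, -1.46058252e-03],
       [ 9.99999953e-01,  1.30722190e-05,  3.06585968e-04],
       [ 3.06604734e-04, -1.46057858e-03, -9.99998886e-01]]), 'ft_force': array([ 0.52400381, -0.5930436 ,  0.0499682 ]), 'wrist_torque': array([-0.07268274,  0.00738444,  0.02555201]), 'gripper_force': 0.0, 'grip_width': 0.08531826796850575}
scene 43.887054961873126 [0.03355982 0.         0.         0.         0.        ] [-0.043  0.974  0.905]
scene medicine_box [(array([323.6, 254.8]), 0.56), (array([339.5, 232.2]), 0.51)] [(array([323., 244., 112., 101.]), 0.84), (array([267., 322.,   7.,  19.]), 0.33)]
scene lock
[... 990 characters left out ...]
.,  48.,  57.]), 0.52)]
side mug [(array([286.6, 212.1]), 0.91)] [(array([283., 197.,  43.,  45.]), 0.89)]
side timer [(array([439.9, 382.4]), 0.61)] [(array([449., 375.,  48.,  58.]), 0.62)]
side ramekin_1 [(array([476.5, 321.6]), 0.75)] [(array([485., 317.,  37.,  38.]), 0.73)]
wrist 63.17463301648302 [-0.08492478  0.          0.          0.          0.        ] [0.549 0.078 0.374]
wrist medicine_box [(array([374.5, 285.1]), 0.89)] [(array([395., 304., 254., 277.]), 0.8)]
wrist lock_mid [(array([314. , 326.9]), 0.87)] [(array([395., 303., 252., 276.]), 0.68)]
wrist key [] []
wrist key_stand [] []
wrist mug [] [(array([497.,  55., 151., 110.]), 0.89)]
wrist timer [] []
wrist ramekin_1 [] []
```

View pics/m0.png

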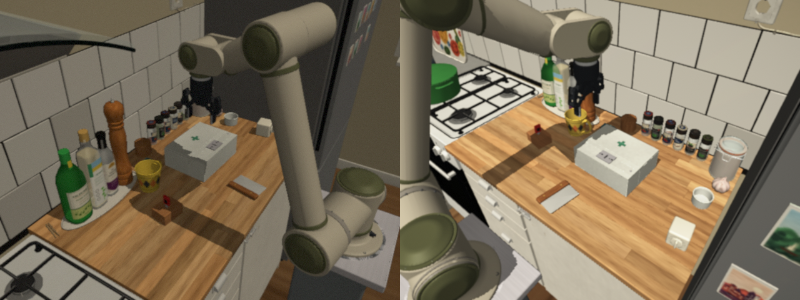

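View pics/wrist0.png

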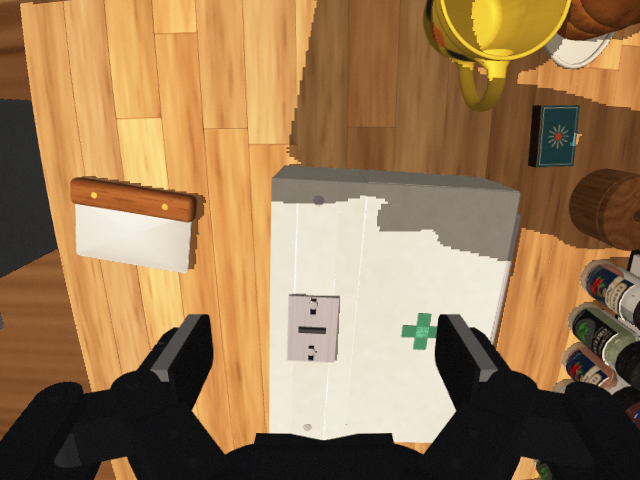

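Run:
```python
from h import *
P={n:env.get_image(n) for n in("scene","side","wrist")}
def px(k,n):
    t=env.tip_of(k,P[n]); return t[0]["pixel"] if t else None
for k,z in(("key_stand",0),("key",.01),("lock_mid",.093),("medicine_box",0),("mug",0),("timer",0),("ramekin_1",0)):
    ob=[(P[n],px(k,n)) for n in P]; ob=[o for o in ob if o[1] is not None]
    print(k,tri(ob).round(4) if len(ob)>1 else "",[onz(p,q,z).round(4) for p,q in ob])
w=P["wrist"]["color"]; cv2.imwrite("pics/wc.png",cv2.resize(w[200:480,230:560],None,fx=2,fy=2)[:,:,::-1])
print(np.array(P["wrist"]["R"]).round(3))
```

```text
key_stand [ 0.5296  0.2426 -0.004 ] [array([0.5233, 0.2475, 0.    ]), array([0.5306, 0.2403, 0.    ])]
key [0.5286 0.2428 0.0166] [array([0.5349, 0.2364, 0.01  ]), array([0.5316, 0.2486, 0.01  ])]
lock_mid [ 0.5383 -0.0776  0.0979] [array([ 0.5417, -0.0835,  0.093 ]), array([ 0.5416, -0.0739,  0.093 ]), array([ 0.539 , -0.0816,  0.093 ])]
medicine_box [ 0.595  -0.0857  0.0104] [array([ 0.6015, -0.1012, -0.    ]), array([ 0.6028, -0.0802,  0.    ]), array([ 0.5985, -0.0882,  0.    ])]
mug [0.6648 0.1462 0.0057] [array([0.6665, 0.1409, 0.    ]), array([0.669 , 0.1483, 0.    ])]
timer [ 0.965  -0.3218 -0.7365] [array([0.5259, 0.2547, 0.    ]), array([ 0.4571, -0.4019,  0.    ])]
ramekin_1 [ 0.6253 -0.4071  0.0031] [array([ 0.624 , -0.4087,  0.    ]), array([ 0.6319, -0.4068,  0.    ])]
[[ 1.    -0.     0.   ]
 [-0.    -0.953  0.302]
 [ 0.    -0.302 -0.953]]
```

The side view shows the stand with the red key at about (223,221) and the box in the middle. In the wrist view the plate spans columns 289–339 and rows 294–362, with the slot along world x at about (312,330). I'm moving the wrist camera over the stand.

Call:
{"api": "move_arm", "payload": {
  "plan": [
    [0,0,0,5,-0.4,0,1],
    [0,0,0,10,-0.8,0,1],
    [0,0,0,15,-1.2,0,1],
    [0,0,0,20,-1.6,0,1],
    [0,0,0,25,-2,0,1]
  ]
}}

```text
time_s: 3.95
position: [0.5296, 0.2512, 0.2315]
tool_rot: [[0.0, 1.0, 0.0], [1.0, -0.0, 0.0], [0.0, 0.0, -1.0]]
ft_force: [0.6, -0.2, -0.1]
grip_width: 0.085
gripper_force: 0.0
```

Call:
{"api": "move_arm", "payload": {
  "plan": [
    [0,0,0,1,0,0,1],
    [0,0,0,1,0,0,1],
    [0,0,0,1,0,0,1]
  ]
}}

```text
time_s: 4.25
position: [0.5302, 0.2583, 0.2312]
tool_rot: [[0.0, 1.0, -0.0], [1.0, -0.0, -0.0], [-0.0, -0.0, -1.0]]
ft_force: [0.1, 0.0, 0.2]
grip_width: 0.0854
gripper_force: 0.0
```

Run:
```python
from h import *
s=env.observe();print(s["position"],s["ft_force"],s["wrist_torque"])
p=env.get_image("wrist");save(p,"w1.png")
for k,z in(("key_stand",0),("key",.01)):
    t=env.tip_of(k,p);o=env.outline_of(k,p)
    print(k,[(a["pixel"],a["conf"],onz(p,a["pixel"],z).round(4)) for a in t[:2]])
    if o:
        m=o[0]["mask"].astype(np.uint8);c=max(cv2.findContours(m,0,2)[0],key=cv2.contourArea)
        print(o[0]["bbox"],o[0]["conf"],cv2.minAreaRect(c),cv2.approxPolyDP(c,4,True)[:,0].tolist())
        np.save("m_%s.npy"%k,m)
```

```text
[0.53021925 0.25834456 0.23119501] [0.07959423 0.03158146 0.23564388] [-0.00399389 -0.00804483  0.0192798 ]
key_stand [([326.3, 215.5], 0.84, array([0.5316, 0.2468, 0.    ]))]
[328.1, 220.5, 88.0, 110.0] 0.76 ((324.7374572753906, 219.92532348632812), (75.13064575195312, 99.27700805664062), 10.437475204467773) [[300, 167], [283, 261], [349, 273], [369, 184], [362, 177]]
key [([323.5, 218.2], 0.91, array([0.5289, 0.2465, 0.01  ]))]
```

View pics/w1.png

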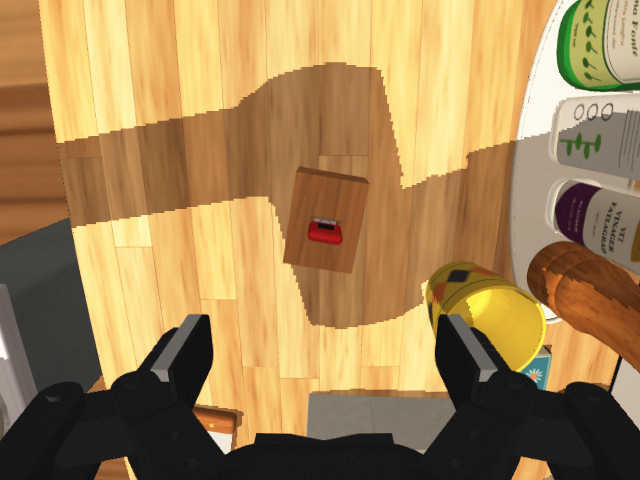

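The stand's top face has corners at about (300,170), (368,182), (352,273) and (283,261). The red head is at about (325,232), and the stand is turned roughly 10°. I'm fitting box models to get exact poses.

```bash
cat >> h.py <<'E'
from scipy.optimize import minimize
def boxpts(x,y,yaw,sx,sy,z0,z1):
    c,s=np.cos(yaw),np.sin(yaw)
    return [[x+c*a*sx/2-s*b*sy/2,y+s*a*sx/2+c*b*sy/2,z] for a in(-1,1) for b in(-1,1) for z in(z0,z1)]
def fitbox(p,mask,x0,sx,sy,z0,z1,S=4):
    M=cv2.resize(mask.astype(np.uint8),None,fx=S,fy=S,interpolation=cv2.INTER_NEAREST)
    def cost(v):
        q=proj(p,boxpts(v[0],v[1],v[2],sx,sy,z0,z1)); h=cv2.convexHull(((q+.5)*S-.5).astype(np.float32))
        I=np.zeros_like(M); cv2.fillConvexPoly(I,np.round(h*16).astype(np.int32),1,cv2.LINE_8,4)
        return 1-(I&M).sum()/(I|M).sum()
    best=None
    for _ in range(3):
        r=minimize(cost,x0,method="Nelder-Mead",options=dict(initial_simplex=np.array(x0)+np.array([[0,0,0],[.006,0,0],[0,.006,0],[0,0,.12]]),xatol=1e-5,fatol=1e-5)); x0=r.x
    return r.x,r.fun
E
python3 - <<'E'
from h import *
p=env.get_image("wrist")
c=p["color"].astype(int)
hsv=cv2.cvtColor(p["color"],cv2.COLOR_RGB2HSV)
red=((c[...,0]>70)&(c[...,1]<.3*c[...,0])&(c[...,2]<.35*c[...,0])); R=np.zeros_like(red);R[195:255,295:360]=red[195:255,295:360]
ys,xs=np.nonzero(R);print(R.sum(),xs.min(),xs.max(),ys.min(),ys.max(),cv2.minAreaRect(np.c_[xs,ys].astype(np.float32)))
v,f=fitbox(p,R,[.53,.247,-.17],.028,.009,.048,.082);print("key",v[:2],np.degrees(v[2]),f)
m=np.load("m_key_stand.npy")
v,f=fitbox(p,m,[.53,.247,-.17],.064,.084,0,.04);print("stand",v[:2],np.degrees(v[2]),f)
for q in([300,170],[368,182],[352,273],[283,261]): print(onz(p,q,.04).round(4))
print(env.observe()["position"],env.observe()["q"].round(1))
E
```

```text
525 308 341 221 243 ((324.7229919433594, 232.08786010742188), (34.623695373535156, 18.663522720336914), 8.972626686096191)
key [0.52926268 0.24952812] -9.518795702397659 0.3203302039494982
stand [0.52983642 0.24804197] -9.880309498754093 0.11598041436512219
[0.5092 0.2958 0.04  ]
[0.5673 0.2855 0.04  ]
[0.5552 0.2019 0.04  ]
[0.4921 0.2137 0.04  ]
[0.53032155 0.2582759  0.23144062] [14.5 25.9 67.7 -0.  86.5 14.6]
```

Call:
{"api": "move_arm", "payload": {
  "plan": [
    [0,0,-8.5,0,0,1,1],
    [0,0,-17,0,0,2,1],
    [0,0,-25.5,0,0,3,1],
    [0,0,-34,0,0,4,1],
    [0,0,-42.5,0,0,5,1]
  ]
}}

```text
time_s: 5.05
position: [0.5302, 0.2587, 0.181]
tool_rot: [[-0.68, 0.734, 0.0], [0.734, 0.68, 0.0], [-0.0, 0.0, -1.0]]
ft_force: [0.2, -0.3, 0.4]
grip_width: 0.0856
gripper_force: 0.0
```

Call:
{"api": "move_arm", "payload": {
  "plan": [
    [0,0,-8.5,0,0,1,1],
    [0,0,-17,0,0,2,1],
    [0,0,-25.5,0,0,3,1],
    [0,0,-34,0,0,4,1],
    [0,0,-37.8,0,0,5,0.3]
  ]
}}

```text
time_s: 5.55
position: [0.5302, 0.2587, 0.131]
tool_rot: [[-0.986, 0.164, 0.0], [0.164, 0.986, 0.0], [-0.0, 0.0, -1.0]]
ft_force: [0.1, 0.3, -0.0]
grip_width: 0.0733
gripper_force: 0.0
```

Run:
```python
from h import *
p=env.get_image("wrist");save(p,"w2.png")
s=env.observe();print(s["time_s"],s["position"],s["tool_rot"].round(3).tolist(),s["ft_force"].round(1),s["q"].round(1))
c=p["color"].astype(int)
red=((c[...,0]>70)&(c[...,1]<.3*c[...,0])&(c[...,2]<.35*c[...,0])).astype(np.uint8)
n,l,st,ce=cv2.connectedComponentsWithStats(red);i=1+np.argmax(st[1:,4]);print(st[i],ce[i])
v,f=fitbox(p,l==i,[.529,.249,-.17],.028,.009,.048,.082);print("key",v[:2],np.degrees(v[2]),f)
print(proj(p,boxpts(.5293,.2492,-.17,.028,.009,.048,.082)).round(0).tolist())
for k in("key","key_stand"): print([(a["pixel"],a["conf"]) for a in env.tip_of(k,p)[:1]])
```

```text
5.6 [0.52950859 0.25852789 0.12935856] [[-0.987, 0.163, -0.003], [0.163, 0.987, -0.001], [0.002, -0.001, -1.0]] [-0.3 -0.5 -2.1] [ 14.5  30.8  76.8  -0.   72.5 -66.1]
[296 237  18  62 951] [304.98527865 267.93796004]
key [0.52964887 0.24861983] -12.843361307563306 0.19784671143801302
[[300.0, 234.0], [297.0, 252.0], [315.0, 234.0], [314.0, 253.0], [301.0, 277.0], [297.0, 301.0], [315.0, 277.0], [314.0, 302.0]]
[([309.1, 239.9], 0.69)]
[([311.0, 234.7], 0.86)]
```

View pics/w2.png

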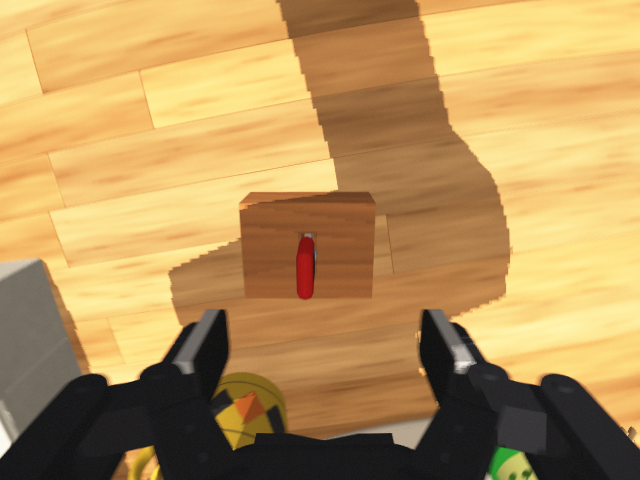

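Call:
{"api": "move_arm", "payload": {
  "plan": [
    [0,0,0,-0.1,-1,1,0.2],
    [0,0,0,-0.1,-1,4,0.2],
    [0,0,0,-0.1,-1,7,0.2],
    [0,0,0,-0.1,-1,8.2,0.2],
    [0,0,0,-0.1,-1,8.2,0.2]
  ]
}}

```text
time_s: 6.2
position: [0.5291, 0.249, 0.0486]
tool_rot: [[-0.985, 0.17, -0.002], [0.17, 0.985, -0.0], [0.002, -0.001, -1.0]]
ft_force: [-0.5, 0.5, 0.9]
grip_width: 0.0515
gripper_force: 0.0
```

Call:
{"api": "move_arm", "payload": {
  "plan": [
    [0,0,0,0,0,0,-1],
    [0,0,0,0,0,0,-1],
    [0,0,0,0,0,0,-1],
    [0,0,0,0,0,0,-1],
    [0,0,0,0,0,0,-1]
  ],
  "squeeze": 30
}}

```text
time_s: 6.7
position: [0.5299, 0.2493, 0.0504]
tool_rot: [[-0.986, 0.168, 0.002], [0.168, 0.986, 0.0], [-0.002, 0.001, -1.0]]
ft_force: [-0.4, -0.3, 6.6]
grip_width: 0.0088
gripper_force: 35.0
```

Call:
{"api": "move_arm", "payload": {
  "plan": [
    [0,0,0,0,0,-1,-1],
    [0,0,0,0,0,-3,-1],
    [0,0,0,0,0,-6,-1],
    [0,0,0,0,0,-9,-1],
    [0,0,0,0,0,-12,-1]
  ],
  "squeeze": 45
}}

```text
time_s: 7.2
position: [0.529, 0.2491, 0.1711]
tool_rot: [[-0.986, 0.169, -0.0], [0.169, 0.986, -0.0], [0.0, -0.0, -1.0]]
ft_force: [1.0, 0.3, -1.7]
grip_width: 0.0086
gripper_force: 44.8
```

Call:
{"api": "move_arm", "payload": {
  "plan": [
    [0,0,-2,-0.8,-4.2,0,-1],
    [0,0,-4,-1.7,-8.5,0,-1],
    [0,0,-6,-2.6,-12.8,0,-1],
    [0,0,-8,-3.5,-17,0,-1],
    [0,0,-9.7,-4.3,-21.2,0,-1]
  ]
}}

```text
time_s: 7.7
position: [0.5357, 0.0313, 0.17]
tool_rot: [[-1.0, -0.001, 0.0], [-0.001, 1.0, -0.0], [-0.0, -0.0, -1.0]]
ft_force: [0.4, -0.1, 0.3]
grip_width: 0.0084
gripper_force: 44.8
```

Call:
{"api": "move_arm", "payload": {
  "plan": [
    [0,0,0,0,-4,0,-1],
    [0,0,0,0,-8,0,-1],
    [0,0,0,0,-11,0,-1],
    [0,0,0,0,-11,0,-1]
  ]
}}

```text
time_s: 8.1
position: [0.536, -0.0803, 0.1697]
tool_rot: [[-1.0, 0.004, 0.0], [0.004, 1.0, -0.001], [-0.0, -0.001, -1.0]]
ft_force: [0.4, -0.4, -0.9]
grip_width: 0.0083
gripper_force: 44.8
```

Run:
```python
from h import *
p=env.get_image("wrist");save(p,"w3.png")
s=env.observe();print(s["time_s"],s["position"],s["tool_rot"].round(3).tolist(),s["ft_force"].round(1),s["grip_width"],s["q"].round(1))
for k in("key","lock_mid"):
  for a in env.tip_of(k,p)[:1]: print(k,a["pixel"],a["conf"],onz(p,a["pixel"],.093).round(4))
q=s["position"]; print("tcp/tip proj",proj(p,[q,q-[0,0,.039]]).round(1).tolist())
cv2.imwrite("pics/w3c.png",cv2.resize(p["color"][180:400,180:460],None,fx=2.8,fy=2.7)[:,:,::-1])
```

```text
8.15 [ 0.53583799 -0.07843164  0.16965669] [[-1.0, 0.003, -0.0], [0.003, 1.0, 0.0], [0.0, 0.0, -1.0]] [-0.3 -0.2 -0.9] 0.00829408749018742 [ -20.9   24.    81.6    0.    74.4 -110.7]
key [323.0, 282.5] 0.7 [ 0.5514 -0.0805  0.093 ]
lock_mid [316.8, 261.0] 0.58 [ 0.5375 -0.0842  0.093 ]
tcp/tip proj [[327.5, 321.5], [326.9, 283.6]]
```

View pics/w3.png

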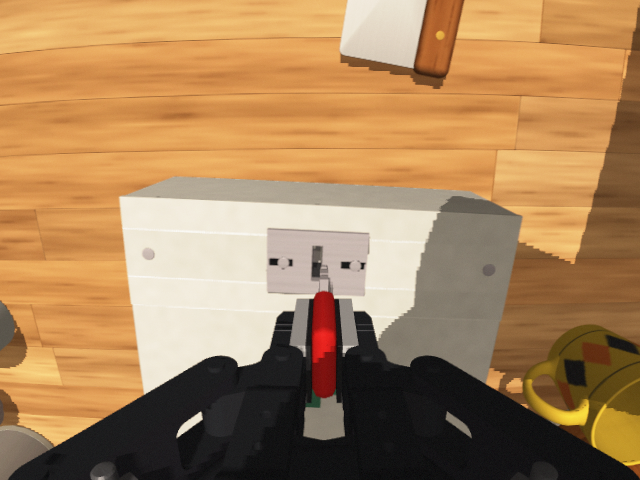

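The key hangs upright in the grip with its tip near (323,282). The slot shows at about (317,262), and the plate screws at (283,263) and (355,266) put the box a couple of degrees off square. I'm measuring yaw and slot on an enlarged crop.

```bash
cat >> h.py <<'E'
def xy(p,px,z=.093): return onz(p,px,z)[:2]
E
python3 - <<'E'
from h import *
p=env.get_image("wrist")
for q,z in(([120,197],.09),([521,214],.09),([283,263],.094),([355,266],.094),([267,228],.093),([369,234],.093),([266,291],.093),([367,296],.093),([149,254],.09),([489,270],.09)): print(q,xy(p,q,z).round(4))
cv2.imwrite("pics/w3c.png",cv2.resize(p["color"][222:302,260:375],None,fx=6.5,fy=6.5,interpolation=cv2.INTER_CUBIC)[:,:,::-1])
E
```

```text
[120, 197] [ 0.4985 -0.1961]
[521, 214] [0.5089 0.0414]
[283, 263] [ 0.5382 -0.1004]
[355, 266] [ 0.5401 -0.0575]
[267, 228] [ 0.5169 -0.1092]
[369, 234] [ 0.5205 -0.0497]
[266, 291] [ 0.5569 -0.1116]
[367, 296] [ 0.5603 -0.0495]
[149, 254] [ 0.534  -0.1831]
[489, 270] [0.5445 0.0262]
```

View pics/w3c.png

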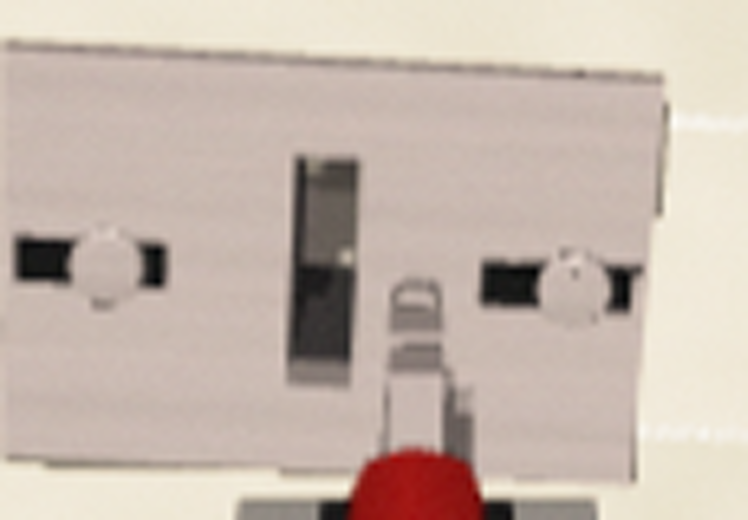

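Run:
```python
from h import *
p=env.get_image("wrist");s=env.observe();q=s["position"];print(q)
for dz in(.037,.039,.041):
  print(dz,proj(p,q+np.array([[-.010,-.002,-dz],[-.010,.002,-dz],[-.010,-.002,-dz+.0195],[-.01,.002,-dz+.0195]])).round(2).tolist())
print("tip meas: 389.5..442, 281 ->",[(260-.42+a/6.5,222-.42+281/6.5) for a in(390,442)])
f=lambda a,b: (260-.42+a/6.5,222-.42+b/6.5)
c=[xy(p,f(*v)) for v in((297,157),(359,157),(352,383),(287,383))]
print(np.round(c,4),np.mean(c,0)); print(proj(p,[[*np.mean(c,0),.093]]))
```

```text
[ 0.53595804 -0.07595754  0.16952517]
0.037 [[319.36, 266.88], [327.5, 266.88], [318.92, 282.6], [327.93, 282.6]]
0.039 [[319.4, 265.44], [327.46, 265.44], [318.97, 280.84], [327.88, 280.84]]
0.041 [[319.44, 264.02], [327.42, 264.02], [319.01, 279.11], [327.83, 279.11]]
tip meas: 389.5..442, 281 -> [(319.58, 264.81076923076927), (327.58, 264.81076923076927)]
[[ 0.5278 -0.0867]
 [ 0.5278 -0.081 ]
 [ 0.5499 -0.0818]
 [ 0.5499 -0.0879]] [ 0.53886093 -0.08436364]
[[309.37507634 263.37845305]]
```

Run:
```python
from h import *
for i in range(4):
    p=env.get_image("wrist");s=env.observe();print(s["time_s"],s["position"].round(4),(-np.array(p["R"]).T@np.array(p["t"])).round(4),p["cx"],p["cy"])
for z in(.1295,.1305,.1315): print(z,xy(p,(323.58,264.81),z).round(4))
```

```text
8.4 [ 0.536  -0.076   0.1695] [ 0.4573 -0.0758  0.3118] 323.60167069553495 244.05736305563835
8.45 [ 0.536  -0.0761  0.1695] [ 0.4573 -0.0758  0.3118] 323.60167069553495 244.05736305563835
8.5 [ 0.536  -0.0762  0.1694] [ 0.4574 -0.0759  0.3118] 323.60167069553495 244.05736305563835
8.55 [ 0.536  -0.0763  0.1694] [ 0.4574 -0.076   0.3117] 323.60167069553495 244.05736305563835
0.1295 [ 0.5261 -0.0759]
0.1305 [ 0.5257 -0.0759]
0.1315 [ 0.5253 -0.0759]
```

Call:
{"api": "move_arm", "payload": {
  "plan": [
    [0,0,2.7,-0.3,-0.83,0.5,-1],
    [0,0,2.7,-0.3,-0.83,1.5,-1],
    [0,0,2.7,-0.3,-0.83,2.5,-1],
    [0,0,2.7,-0.3,-0.83,3.1,-1],
    [0,0,2.7,-0.3,-0.83,3.1,-1]
  ]
}}

```text
time_s: 9.05
position: [0.5385, -0.0849, 0.1372]
tool_rot: [[-0.999, 0.046, -0.002], [0.046, 0.999, 0.001], [0.002, 0.001, -1.0]]
ft_force: [-0.4, -0.7, -0.3]
grip_width: 0.0085
gripper_force: 44.8
```

Call:
{"api": "move_arm", "payload": {
  "plan": [
    [0,0,0,0,0,0,-1],
    [0,0,0,0,0,0,-1]
  ]
}}

```text
time_s: 9.25
position: [0.5392, -0.0853, 0.1387]
tool_rot: [[-0.999, 0.047, 0.001], [0.047, 0.999, -0.0], [-0.001, -0.0, -1.0]]
ft_force: [0.4, -1.0, -0.8]
grip_width: 0.0082
gripper_force: 44.8
```

Run:
```python
from h import *
p=env.get_image("wrist");s=env.observe();q=s["position"]
print(s["time_s"],q.round(4),s["tool_rot"].round(4).tolist(),s["ft_force"].round(1),s["wrist_torque"].round(3))
cv2.imwrite("pics/w4c.png",cv2.resize(p["color"][222:312,265:380],None,fx=6.5,fy=6.5,interpolation=cv2.INTER_CUBIC)[:,:,::-1])
print(proj(p,[[.53886,-.08436,.093],[q[0]-.01,q[1],q[2]-.039]]))
```

```text
9.3 [ 0.5392 -0.0853  0.1387] [[-0.9989, 0.0469, 0.0007], [0.0469, 0.9989, -0.0003], [-0.0007, -0.0002, -1.0]] [-0.2 -0.5 -0.2] [-0.044  0.052  0.018]
[[325.06116827 278.06985334]
 [322.21892209 265.33034197]]
```

View pics/w4c.png

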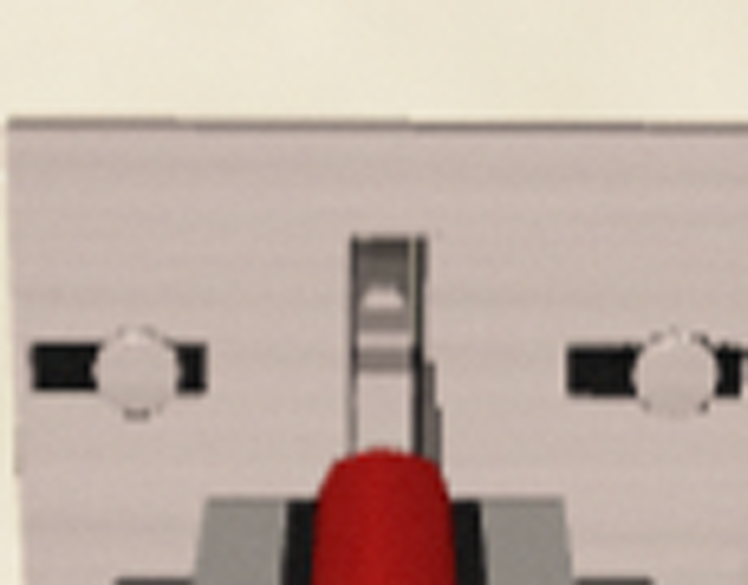

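The slot is centred on crop column 389 and the key tip on about 384. So the key is about 0.4 mm too far to −y, and the yaw matches. I'm correcting that and feeling downward.

Call:
{"api": "move_arm", "payload": {
  "plan": [
    [0,0,0,0.02,0.04,0.3,-1],
    [0,0,0,0.02,0.04,0.5,-1],
    [0,0,0,0.02,0.04,0.7,-1],
    [0,0,0,0.02,0.04,0.8,-1],
    [0,0,0,0.02,0.04,0.9,-1]
  ]
}}

```text
time_s: 9.8
position: [0.5388, -0.0849, 0.1292]
tool_rot: [[-0.999, 0.047, -0.0], [0.047, 0.999, 0.0], [0.0, 0.0, -1.0]]
ft_force: [0.2, -0.0, -0.8]
grip_width: 0.0081
gripper_force: 44.8
```

Call:
{"api": "move_arm", "payload": {
  "plan": [
    [0,0,0,0,0,0.1,-1],
    [0,0,0,0,0,0.1,-1]
  ]
}}

```text
time_s: 10.0
position: [0.5388, -0.0849, 0.1282]
tool_rot: [[-0.999, 0.047, -0.0], [0.047, 0.999, 0.0], [0.0, 0.0, -1.0]]
ft_force: [-0.1, 1.2, -1.0]
grip_width: 0.0082
gripper_force: 44.8
```

Call:
{"api": "move_arm", "payload": {
  "plan": [
    [0,0,0,0,0,0.2,-1],
    [0,0,0,0,0,0.5,-1],
    [0,0,0,0,0,0.8,-1],
    [0,0,0,0,0,1,-1]
  ]
}}

```text
time_s: 10.4
position: [0.5387, -0.0849, 0.1179]
tool_rot: [[-0.999, 0.047, -0.0], [0.047, 0.999, 0.0], [0.001, 0.0, -1.0]]
ft_force: [-0.5, -0.5, -0.7]
grip_width: 0.0082
gripper_force: 44.8
```

In smoothly. Going on toward the collar contact.

Call:
{"api": "move_arm", "payload": {
  "plan": [
    [0,0,0,0,0,0.4,-1],
    [0,0,0,0,0,0.8,-1],
    [0,0,0,0,0,1.1,-1],
    [0,0,0,0,0,1.3,-1],
    [0,0,0,0,0,1.4,-1]
  ]
}}

```text
time_s: 10.9
position: [0.5388, -0.0849, 0.1041]
tool_rot: [[-0.999, 0.047, -0.0], [0.047, 0.999, 0.0], [0.0, 0.0, -1.0]]
ft_force: [-0.0, -0.5, -1.2]
grip_width: 0.0084
gripper_force: 44.8
```

Call:
{"api": "move_arm", "payload": {
  "plan": [
    [0,0,0,0,0,0.1,-1],
    [0,0,0,0,0,0.1,-1]
  ]
}}

```text
time_s: 11.1
position: [0.5389, -0.0849, 0.1036]
tool_rot: [[-0.999, 0.047, 0.0], [0.047, 0.999, -0.0], [-0.0, -0.0, -1.0]]
ft_force: [-1.1, 0.5, 0.8]
grip_width: 0.0084
gripper_force: 45.2
```

Call:
{"api": "move_arm", "payload": {
  "plan": [
    [0,0,0,0,0,0.05,-1],
    [0,0,0,0,0,0.1,-1],
    [0,0,0,0,0,0.1,-1]
  ]
}}

```text
time_s: 11.4
position: [0.539, -0.085, 0.1034]
tool_rot: [[-0.999, 0.047, 0.001], [0.047, 0.999, -0.001], [-0.001, -0.0, -1.0]]
ft_force: [-3.2, 1.3, 9.7]
grip_width: 0.0084
gripper_force: 46.6
```

Call:
{"api": "move_arm", "payload": {
  "plan": [
    [0,0,4,0,0,-0.05,-1],
    [0,0,9,0,0,-0.05,-1],
    [0,0,14,0,0,-0.05,-1],
    [0,0,19,0,0,-0.05,-1],
    [0,0,24,0,0,-0.05,-1]
  ]
}}

```text
time_s: 11.9
position: [0.5393, -0.0847, 0.1035]
tool_rot: [[-0.892, 0.452, 0.002], [0.452, 0.892, 0.0], [-0.001, 0.001, -1.0]]
ft_force: [0.5, 1.9, 5.2]
grip_width: 0.0082
gripper_force: 45.7
```

```bash
cat > o.py <<'E'
from h import *
s=env.observe();R=s["tool_rot"];print(s["time_s"],s["position"].round(4),"yaw",np.degrees(np.arctan2(-R[1,0],-R[0,0])).round(2),s["ft_force"].round(1),s["wrist_torque"].round(3),s["grip_width"].round(4),"j6",s["joint_efforts"][5].round(3))
E
python3 o.py
```

```text
Traceback (most recent call last):
  File "o.py", line 2, in <module>
    s=env.observe();R=s["tool_rot"];print(s["time_s"],s["position"].round(4),"yaw",np.degrees(np.arctan2(-R[1,0],-R[0,0])).round(2),s["ft_force"].round(1),s["wrist_torque"].round(3),s["grip_width"].round(4),"j6",s["joint_efforts"][5].round(3))
                                                                                                                                                                                      ^^^^^^^^^^^^^^^^^^^^^
AttributeError: 'float' object has no attribute 'round'
```

```bash
sed -i 's/s\["grip_width"\].round(4)/round(s["grip_width"],4)/' o.py; python3 o.py
```

```text
11.9 [ 0.5393 -0.0847  0.1035] yaw -26.9 [0.5 1.9 5.2] [0.521 0.026 0.012] 0.0082 j6 -1.115
```

Call:
{"api": "move_arm", "payload": {
  "plan": [
    [0,0,2,0,0,0,-1],
    [0,0,4,0,0,0,-1],
    [0,0,6,0,0,0,-1],
    [0,0,6,0,0,0,-1]
  ]
}}

```text
time_s: 12.3
position: [0.5393, -0.0846, 0.1035]
tool_rot: [[-0.841, 0.541, 0.002], [0.541, 0.841, 0.0], [-0.001, 0.001, -1.0]]
ft_force: [0.5, 2.9, 4.8]
grip_width: 0.0086
gripper_force: 45.7
```

```bash
python3 o.py
```

```text
12.3 [ 0.5393 -0.0846  0.1035] yaw -32.75 [0.5 2.9 4.8] [0.495 0.024 0.052] 0.0086 j6 0.352
```

Call:
{"api": "move_arm", "payload": {
  "plan": [
    [0,0,2,0,0,0,-1],
    [0,0,4,0,0,0,-1],
    [0,0,6,0,0,0,-1],
    [0,0,6,0,0,0,-1]
  ]
}}

```text
time_s: 12.7
position: [0.5394, -0.0845, 0.1035]
tool_rot: [[-0.78, 0.626, 0.002], [0.626, 0.78, 0.0], [-0.001, 0.001, -1.0]]
ft_force: [-0.2, 2.1, 5.4]
grip_width: 0.0083
gripper_force: 45.6
```

```bash
python3 o.py
```

```text
12.7 [ 0.5394 -0.0845  0.1035] yaw -38.75 [-0.2  2.1  5.4] [ 0.563 -0.025  0.072] 0.0083 j6 0.355
```

Call:
{"api": "move_arm", "payload": {
  "plan": [
    [0,0,2,0,0,0,-1],
    [0,0,4,0,0,0,-1],
    [0,0,6,0,0,0,-1],
    [0,0,6,0,0,0,-1]
  ]
}}

```text
time_s: 13.1
position: [0.5394, -0.0845, 0.1035]
tool_rot: [[-0.71, 0.704, 0.002], [0.704, 0.71, 0.001], [-0.001, 0.002, -1.0]]
ft_force: [0.8, 3.1, 6.2]
grip_width: 0.0083
gripper_force: 45.6
```

```bash
python3 o.py
```

```text
13.1 [ 0.5394 -0.0845  0.1035] yaw -44.74 [0.8 3.1 6.2] [ 0.656 -0.149  0.055] 0.0083 j6 0.369
```

Call:
{"api": "move_arm", "payload": {
  "plan": [
    [0,0,2,0,0,0,-1],
    [0,0,4,0,0,0,-1],
    [0,0,6,0,0,0,-1],
    [0,0,6,0,0,0,-1]
  ]
}}

```text
time_s: 13.5
position: [0.5395, -0.0845, 0.1035]
tool_rot: [[-0.633, 0.774, 0.002], [0.774, 0.633, 0.001], [-0.001, 0.002, -1.0]]
ft_force: [0.8, 2.8, 5.4]
grip_width: 0.0082
gripper_force: 45.6
```

```bash
python3 o.py
```

```text
13.5 [ 0.5395 -0.0845  0.1035] yaw -50.74 [0.8 2.8 5.4] [ 0.74  -0.185  0.068] 0.0082 j6 0.353
```

Call:
{"api": "move_arm", "payload": {
  "plan": [
    [0,0,2,0,0,0,-1],
    [0,0,4,0,0,0,-1],
    [0,0,6,0,0,0,-1],
    [0,0,6,0,0,0,-1]
  ]
}}

```text
time_s: 13.9
position: [0.5396, -0.0844, 0.1035]
tool_rot: [[-0.549, 0.836, 0.002], [0.836, 0.549, 0.001], [-0.001, 0.002, -1.0]]
ft_force: [2.7, 4.2, 5.2]
grip_width: 0.008
gripper_force: 45.7
```

```bash
python3 o.py
```

```text
13.9 [ 0.5396 -0.0844  0.1035] yaw -56.71 [2.7 4.2 5.2] [ 0.939 -0.36   0.103] 0.008 j6 0.429
```

Call:
{"api": "move_arm", "payload": {
  "plan": [
    [0,0,1,0,0,0,-1],
    [0,0,2,0,0,0,-1],
    [0,0,3,0,0,0,-1],
    [0,0,3,0,0,0,-1]
  ]
}}

```text
time_s: 14.3
position: [0.5397, -0.0843, 0.1035]
tool_rot: [[-0.505, 0.863, 0.003], [0.863, 0.505, 0.001], [-0.0, 0.003, -1.0]]
ft_force: [2.8, 5.1, 6.0]
grip_width: 0.0085
gripper_force: 45.6
```

```bash
python3 o.py
```

```text
14.3 [ 0.5397 -0.0843  0.1035] yaw -59.67 [2.8 5.1 6. ] [ 1.127 -0.436  0.218] 0.0085 j6 0.325
```

Torque rose to 0.22 N m, so this is probably the stop. I'm checking whether the lid has sprung.

```bash
python3 - <<'E'
from h import *
a=env.get_image("side");s=env.get_image("scene");w=env.get_image("wrist")
A=cv2.resize(a["color"][190:320,260:420],(520,420));B=cv2.resize(s["color"][185:300,255:395],(270,222));C=cv2.resize(w["color"],(270,198))
cv2.imwrite("pics/lid.png",np.hstack([A,np.vstack([B,C])])[:,:,::-1])
E
python3 o.py
```

```text
14.45 [ 0.5397 -0.0842  0.1035] yaw -59.64 [2.  5.9 5.7] [ 1.1   -0.413  0.171] 0.0084 j6 0.168
```

View pics/lid.png

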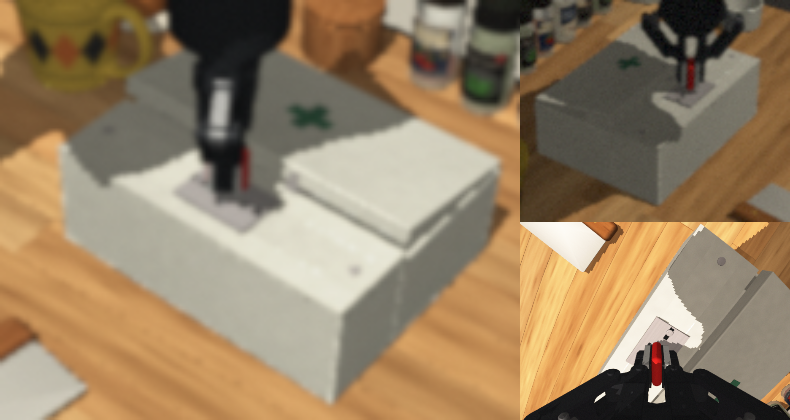

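The lid is open: its front edge is raised and clear of the gripper. Turning back home.

Call:
{"api": "move_arm", "payload": {
  "plan": [
    [0,0,-6,0,0,0,-1],
    [0,0,-14,0,0,0,-1],
    [0,0,-22,0,0,0,-1],
    [0,0,-30,0,0,0,-1],
    [0,0,-38,0,0,0,-1]
  ]
}}

```text
time_s: 14.95
position: [0.5392, -0.0851, 0.1035]
tool_rot: [[-0.932, 0.364, 0.001], [0.364, 0.932, -0.001], [-0.002, -0.0, -1.0]]
ft_force: [-0.5, -0.1, 5.4]
grip_width: 0.0085
gripper_force: 45.8
```

Call:
{"api": "move_arm", "payload": {
  "plan": [
    [0,0,-6,0,0,0,-1],
    [0,0,-11,0,0,0,-1],
    [0,0,-15,0,0,0,-1],
    [0,0,-17,0,0,0,-1],
    [0,0,-17,0,0,0,-1]
  ]
}}

```text
time_s: 15.45
position: [0.5393, -0.0851, 0.1035]
tool_rot: [[-0.997, 0.08, 0.002], [0.08, 0.997, -0.001], [-0.002, -0.001, -1.0]]
ft_force: [-0.5, 1.0, 5.4]
grip_width: 0.0084
gripper_force: 45.7
```

```bash
python3 o.py
```

```text
15.45 [ 0.5393 -0.0851  0.1035] yaw -4.6 [-0.5  1.   5.4] [0.189 0.067 0.005] 0.0084 j6 -0.352
```

Call:
{"api": "move_arm", "payload": {
  "plan": [
    [0,0,-1,0,0,0,-1],
    [0,0,-2,0,0,0,-1],
    [0,0,-3,0,0,0,-1],
    [0,0,-3,0,0,0,-1]
  ]
}}

```text
time_s: 15.85
position: [0.5392, -0.0852, 0.1035]
tool_rot: [[-1.0, 0.028, 0.002], [0.028, 1.0, -0.001], [-0.002, -0.001, -1.0]]
ft_force: [0.3, 0.0, 5.4]
grip_width: 0.0084
gripper_force: 45.8
```

```bash
python3 o.py
```

```text
15.85 [ 0.5392 -0.0852  0.1035] yaw -1.63 [0.3 0.  5.4] [ 0.14   0.024 -0.027] 0.0084 j6 -0.179
```

Call:
{"api": "move_arm", "payload": {
  "plan": [
    [0,0,-1,0,0,0,-1],
    [0,0,-2,0,0,0,-1],
    [0,0,-2.5,0,0,0,-1],
    [0,0,-2.5,0,0,0,-1]
  ]
}}

```text
time_s: 16.25
position: [0.5393, -0.0852, 0.1035]
tool_rot: [[-1.0, -0.015, 0.002], [-0.015, 1.0, -0.001], [-0.002, -0.001, -1.0]]
ft_force: [0.3, 1.1, 5.5]
grip_width: 0.0084
gripper_force: 45.8
```

```bash
python3 o.py
```

```text
16.25 [ 0.5393 -0.0852  0.1035] yaw 0.85 [0.3 1.1 5.5] [ 0.112  0.058 -0.008] 0.0084 j6 -0.11
```

Call:
{"api": "move_arm", "payload": {
  "plan": [
    [0,0,-1,0,0,0,-1],
    [0,0,-2,0,0,0,-1],
    [0,0,-3,0,0,0,-1],
    [0,0,-3,0,0,0,-1]
  ]
}}

```text
time_s: 16.65
position: [0.5392, -0.0852, 0.1035]
tool_rot: [[-0.998, -0.067, 0.002], [-0.067, 0.998, -0.001], [-0.001, -0.001, -1.0]]
ft_force: [-0.2, 0.3, 5.4]
grip_width: 0.0085
gripper_force: 45.8
```

```bash
python3 o.py
python3 - <<'E'
from h import *
p=env.get_image("wrist")
cv2.imwrite("pics/w6.png",cv2.resize(p["color"][222:422,250:400],None,fx=4,fy=3,interpolation=cv2.INTER_CUBIC)[:,:,::-1])
E
```

```text
16.65 [ 0.5392 -0.0852  0.1035] yaw 3.86 [-0.2  0.3  5.4] [ 0.14   0.067 -0.068] 0.0085 j6 -0.237
```

View pics/w6.png

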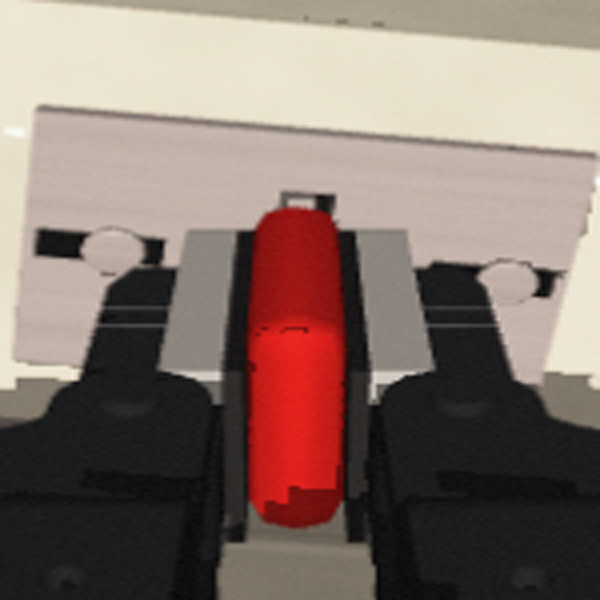

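The head at crop columns 250–343 looks parallel to the pads, while the plate is turned about 6.5° relative to the tool. I'll compare the head's image now with the earlier in-grip picture to detect any slip.

Run:
```python
from h import *
def mid(c):
    c=c.astype(int);m=((c[...,0]>60)&(c[...,1]<.35*c[...,0])&(c[...,2]<.4*c[...,0]));m[:, :280]=0;m[:,370:]=0
    out=[]
    for r in range(290,402,8):
        x=np.nonzero(m[r])[0]; out.append((r,x.min(),x.max(),len(x)) if len(x) else (r,))
    ys,xs=np.nonzero(m[250:420]);ys+=250
    rows=[(r,xs[ys==r].mean()) for r in np.unique(ys) if (ys==r).sum()>8]
    rows=np.array(rows);k=np.polyfit(rows[:,0],rows[:,1],1)
    return out,rows[0,0],rows[-1,0],np.degrees(np.arctan(k[0])),np.polyval(k,340)
print(mid(cv2.imread("pics/w3.png")[:,:,::-1]))
print(mid(env.get_image("wrist")["color"]))
```

```text
([(290,), (298, np.int64(314), np.int64(333), 20), (306, np.int64(313), np.int64(334), 22), (314, np.int64(313), np.int64(334), 22), (322, np.int64(312), np.int64(335), 24), (330, np.int64(312), np.int64(335), 24), (338, np.int64(311), np.int64(336), 26), (346, np.int64(312), np.int64(335), 24), (354, np.int64(312), np.int64(335), 24), (362, np.int64(312), np.int64(335), 24), (370, np.int64(312), np.int64(335), 24), (378, np.int64(312), np.int64(335), 24), (386, np.int64(312), np.int64(335), 24), (394, np.int64(316), np.int64(332), 17)], np.float64(292.0), np.float64(396.0), np.float64(-0.033560140703659494), np.float64(323.55948579722167))
([(290,), (298, np.int64(314), np.int64(333), 20), (306, np.int64(313), np.int64(334), 22), (314, np.int64(313), np.int64(334), 22), (322, np.int64(312), np.int64(335), 24), (330, np.int64(312), np.int64(335), 24), (338, np.int64(312), np.int64(336), 25), (346, np.int64(312), np.int64(335), 24), (354, np.int64(312), np.int64(335), 24), (362, np.int64(312), np.int64(335), 24), (370, np.int64(312), np.int64(335), 24), (378, np.int64(312), np.int64(335), 24), (386, np.int64(312), np.int64(335), 24), (394, np.int64(316), np.int64(332), 17)], np.float64(292.0), np.float64(396.0), np.float64(-0.05375561397989965), np.float64(323.59899094616077))
```

Call:
{"api": "move_arm", "payload": {
  "plan": [
    [0,0,-1,0,0,0,-1],
    [0,0,-2,0,0,0,-1],
    [0,0,-2,0,0,0,-1]
  ]
}}

```text
time_s: 17.05
position: [0.5393, -0.0852, 0.1035]
tool_rot: [[-0.995, -0.102, 0.002], [-0.102, 0.995, -0.001], [-0.001, -0.001, -1.0]]
ft_force: [0.7, 0.1, 6.0]
grip_width: 0.0086
gripper_force: 45.8
```

```bash
python3 o.py
```

```text
17.05 [ 0.5393 -0.0852  0.1035] yaw 5.83 [0.7 0.1 6. ] [ 0.009  0.054 -0.33 ] 0.0086 j6 -0.459
```

Home stop found, with the torque at the limit, so I'm easing off to the slot angle at once and lifting gently.

Call:
{"api": "move_arm", "payload": {
  "plan": [
    [0,0,3,0,0,0,-1],
    [0,0,6,0,0,0,-1],
    [0,0,8.4,0,0,0,-1],
    [0,0,8.4,0,0.03,-0.1,-1],
    [0,0,8.4,0,0.03,-0.2,-1]
  ]
}}

```text
time_s: 17.55
position: [0.5386, -0.0846, 0.1046]
tool_rot: [[-0.999, 0.044, -0.001], [0.044, 0.999, 0.0], [0.001, -0.0, -1.0]]
ft_force: [-0.4, -0.5, 0.3]
grip_width: 0.008
gripper_force: 44.9
```

```bash
python3 o.py
```

```text
17.55 [ 0.5386 -0.0846  0.1046] yaw -2.52 [-0.4 -0.5  0.3] [-0.016  0.054  0.009] 0.008 j6 0.05
```

Call:
{"api": "move_arm", "payload": {
  "plan": [
    [0,0,0,0,0,-0.2,-1],
    [0,0,0,0,0,-0.4,-1],
    [0,0,0,0,0,-0.6,-1],
    [0,0,0,0,0,-0.8,-1]
  ]
}}

```text
time_s: 17.95
position: [0.5388, -0.0846, 0.113]
tool_rot: [[-0.999, 0.045, -0.0], [0.045, 0.999, -0.0], [0.0, -0.0, -1.0]]
ft_force: [0.2, -0.8, 0.4]
grip_width: 0.0085
gripper_force: 44.9
```

Call:
{"api": "move_arm", "payload": {
  "plan": [
    [0,0,0,0,0,-1.2,-1],
    [0,0,0,0,0,-3,-1],
    [0,0,0,0,0,-4.5,-1],
    [0,0,0,0,0,-5.7,-1],
    [0,0,0,0,0,-5.7,-1]
  ]
}}

```text
time_s: 18.45
position: [0.5395, -0.0849, 0.1721]
tool_rot: [[-0.999, 0.045, 0.004], [0.045, 0.999, -0.001], [-0.004, -0.001, -1.0]]
ft_force: [0.4, -0.1, -0.3]
grip_width: 0.0081
gripper_force: 44.7
```

Call:
{"api": "move_arm", "payload": {
  "plan": [
    [0,0,1.5,0.3,4.3,0,-1],
    [0,0,3,0.6,8.6,0,-1],
    [0,0,4.5,0.9,12.9,0,-1],
    [0,0,6,1.2,17,0,-1],
    [0,0,7.1,1.5,21,0,-1]
  ]
}}

```text
time_s: 18.95
position: [0.5328, 0.1276, 0.1696]
tool_rot: [[-0.986, 0.169, -0.001], [0.169, 0.986, 0.0], [0.001, -0.0, -1.0]]
ft_force: [0.7, -0.3, -0.8]
grip_width: 0.0082
gripper_force: 44.7
```

Call:
{"api": "move_arm", "payload": {
  "plan": [
    [0,0,0,0,2,0,-1],
    [0,0,0,0,2,0,-1],
    [0,0,0,0,2,0,-1],
    [0,0,0,0,2,0,-1]
  ]
}}

```text
time_s: 19.35
position: [0.5367, 0.1446, 0.1696]
tool_rot: [[-0.986, 0.17, -0.0], [0.17, 0.986, -0.0], [0.0, -0.0, -1.0]]
ft_force: [-1.3, -0.3, 0.1]
grip_width: 0.0081
gripper_force: 44.8
```

```bash
python3 o.py
```

```text
19.35 [0.5367 0.1446 0.1696] yaw -9.76 [-1.3 -0.3  0.1] [ 0.01  -0.001  0.003] 0.0081 j6 -0.004
```

Call:
{"api": "move_arm", "payload": {
  "plan": [
    [0,0,0,1,4,0,-1],
    [0,0,0,2,8,0,-1],
    [0,0,0,2.5,10.2,0,-1],
    [0,0,0,2.5,10.2,1,-1],
    [0,0,0,2.5,10.2,3,-1]
  ]
}}

```text
time_s: 19.85
position: [0.53, 0.2496, 0.1402]
tool_rot: [[-0.986, 0.169, 0.003], [0.169, 0.986, 0.0], [-0.003, 0.001, -1.0]]
ft_force: [0.3, -0.8, -0.1]
grip_width: 0.0081
gripper_force: 44.8
```

Call:
{"api": "move_arm", "payload": {
  "plan": [
    [0,0,0,0,0,1.5,-1],
    [0,0,0,0,0,3,-1],
    [0,0,0,0,0,3.5,-1],
    [0,0,0,0,0,3.5,-1]
  ]
}}

```text
time_s: 20.25
position: [0.5292, 0.249, 0.1041]
tool_rot: [[-0.985, 0.17, -0.002], [0.17, 0.985, -0.001], [0.002, -0.001, -1.0]]
ft_force: [-0.7, 0.8, -0.3]
grip_width: 0.0086
gripper_force: 44.8
```

```bash
python3 o.py
python3 - <<'E'
from h import *
p=env.get_image("wrist");save(p,"w7.png")
q=env.observe()["position"]
for d in(.039,.0405): print(xy(p,(323.5,265),q[2]-d).round(4))
cv2.imwrite("pics/w7c.png",cv2.resize(p["color"][180:320,220:420],None,fx=3.9,fy=3.9,interpolation=cv2.INTER_CUBIC)[:,:,::-1])
E
```

```text
20.25 [0.5292 0.249  0.1041] yaw -9.79 [-0.7  0.8 -0.3] [-0.019 -0.005 -0.022] 0.0086 j6 -0.008
[0.5188 0.2508]
[0.5194 0.2507]
```

View pics/w7c.png

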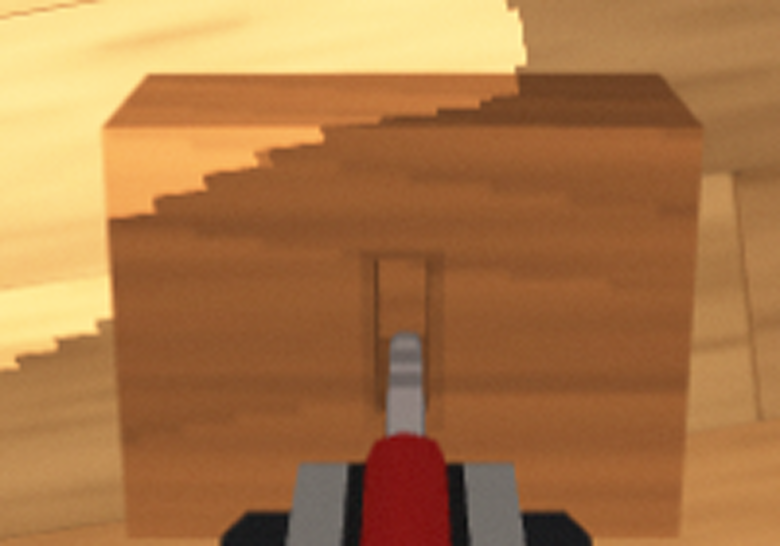

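The slot is centred on crop column 401 and the key tip on 405, about 0.5 mm off, which is well within the play. Lowering.

Call:
{"api": "move_arm", "payload": {
  "plan": [
    [0,0,0,0,-0.05,1.2,-1],
    [0,0,0,0,-0.05,2,-1],
    [0,0,0,0,-0.05,2.6,-1],
    [0,0,0,0,-0.05,3.2,-1],
    [0,0,0,0,-0.05,3.2,-1]
  ]
}}

```text
time_s: 20.8
position: [0.5288, 0.2498, 0.0719]
tool_rot: [[-0.986, 0.168, -0.002], [0.168, 0.986, -0.0], [0.001, -0.001, -1.0]]
ft_force: [0.6, 0.4, -0.0]
grip_width: 0.0087
gripper_force: 44.8
```

Call:
{"api": "move_arm", "payload": {
  "plan": [
    [0,0,0,0,0,0.6,-1],
    [0,0,0,0,0,1.2,-1],
    [0,0,0,0,0,1.7,-1],
    [0,0,0,0,0,2,-1],
    [0,0,0,0,0,2.1,-1]
  ]
}}

```text
time_s: 21.3
position: [0.5291, 0.2498, 0.0514]
tool_rot: [[-0.986, 0.169, -0.001], [0.169, 0.986, -0.0], [0.001, -0.0, -1.0]]
ft_force: [1.4, -0.1, -0.7]
grip_width: 0.0087
gripper_force: 44.8
```

Call:
{"api": "move_arm", "payload": {
  "plan": [
    [0,0,0,0,0,0.05,-1],
    [0,0,0,0,0,0.1,-1]
  ]
}}

```text
time_s: 21.5
position: [0.5293, 0.2499, 0.051]
tool_rot: [[-0.986, 0.168, 0.0], [0.168, 0.986, 0.0], [-0.0, 0.0, -1.0]]
ft_force: [0.6, -0.1, -2.1]
grip_width: 0.0082
gripper_force: 44.8
```

Call:
{"api": "move_arm", "payload": {
  "plan": [
    [0,0,0,0,0,0.05,-1],
    [0,0,0,0,0,0.1,-1],
    [0,0,0,0,0,0.1,-1]
  ]
}}

```text
time_s: 21.8
position: [0.5293, 0.2499, 0.0505]
tool_rot: [[-0.986, 0.168, 0.001], [0.168, 0.986, 0.0], [-0.001, 0.0, -1.0]]
ft_force: [-1.4, -1.0, 4.9]
grip_width: 0.0081
gripper_force: 45.8
```

Call:
{"api": "move_arm", "payload": {
  "plan": [
    [0,0,0,0,0,-0.05,-0.7],
    [0,0,0,0,0,-0.05,-0.4],
    [0,0,0,0,0,-0.05,0],
    [0,0,0,0,0,-0.05,0.2],
    [0,0,0,0,0,-0.05,0.2]
  ]
}}

```text
time_s: 22.3
position: [0.5291, 0.2498, 0.0503]
tool_rot: [[-0.986, 0.169, -0.0], [0.169, 0.986, -0.0], [0.0, -0.0, -1.0]]
ft_force: [0.2, 0.3, 0.0]
grip_width: 0.0513
gripper_force: 0.0
```

Call:
{"api": "move_arm", "payload": {
  "plan": [
    [0,0,0,0,0,-1,0.2],
    [0,0,0,0,0,-3,0.2],
    [0,0,0,0,0,-6,0.2],
    [0,0,0,0,0,-9,0.2],
    [0,0,0,0,0,-12,0.2]
  ]
}}

```text
time_s: 22.8
position: [0.529, 0.2498, 0.1724]
tool_rot: [[-0.986, 0.168, 0.001], [0.168, 0.986, 0.0], [-0.001, 0.0, -1.0]]
ft_force: [0.1, -0.4, -0.6]
grip_width: 0.0515
gripper_force: 0.0
```

```bash
python3 o.py
python3 - <<'E'
from h import *
for n in("wrist","side","scene"):
    p=env.get_image(n);save(p,n+"9.png")
    o=env.outline_of("key",p);t=env.tip_of("key",p);print(n,o[0]["bbox"] if o else "",t[0]["pixel"] if t else "")
    for k in("lid","mug","timer","ramekin_1"):
        o=env.outline_of(k,p);print(" ",k,o[0]["bbox"] if o else "")
    if n=="wrist":
        c=p["color"].astype(int);red=((c[...,0]>70)&(c[...,1]<.3*c[...,0])&(c[...,2]<.35*c[...,0])).astype(np.uint8)
        m,l,st,ce=cv2.connectedComponentsWithStats(red);i=1+np.argmax(st[1:,4])
        print(st[i],fitbox(p,l==i,[.529,.249,-.17],.028,.009,.048,.082), proj(p,boxpts(.5293,.2495,-.17,.028,.009,.048,.082)).round().tolist())
E
```

```text
22.8 [0.529  0.2498 0.1724] yaw -9.7 [ 0.1 -0.4 -0.6] [ 0.02   0.034 -0.025] 0.0515 j6 -0.0
wrist [325.1, 243.3, 16.4, 52.2] 
  lid [24.7, 426.4, 49.4, 99.2]
  mug [234.5, 406.0, 138.4, 117.6]
  timer [323.0, 230.4, 115.7, 94.1]
  ramekin_1 
[317 221  14  50 660] (array([ 0.53119408,  0.24947446, -0.16459077]), np.float64(0.16699534590202725)) [[317.0, 217.0], [316.0, 230.0], [330.0, 217.0], [330.0, 230.0], [317.0, 255.0], [316.0, 272.0], [329.0, 255.0], [330.0, 272.0]]
side  [221.8, 222.9]
  lid [354.5, 229.9, 113.3, 63.4]
  mug [284.2, 195.3, 43.5, 46.3]
  timer [450.6, 373.2, 49.9, 58.1]
  ramekin_1 [482.2, 316.8, 36.8, 38.0]
scene [267.8, 323.4, 4.7, 21.9] [270.2, 338.3]
  lid [320.5, 219.4, 74.6, 51.1]
  mug [238.4, 281.7, 37.5, 49.4]
  timer [425.5, 203.6, 32.0, 36.9]
  ramekin_1 [368.6, 191.6, 21.1, 23.8]
```

```bash
python3 -c "
from rig import env
print(env.close_job())"
```

```text
the job is handed in; nothing more can be done
None
```

The job is handed in: the box is unlocked with its lid sprung up and the key stands back in its slot, but one twist against the home stop briefly read 0.33 N m, just over the roughly 0.3 N m limit; the mug, timer and ramekin were left alone, at about 23 s.

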